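# Wedge the taper plug of the test manifold shut

### The job

Take the brass plug with the red handle out of the stand and set it upright into the bore of the pipe manifold's brass valve body with its handle roughly in line with the pipes. Then press it down firmly, with about 20 N and never more than 25 N, while turning it until the handle lies square across the pipes and the taper is wedged tight, so that it holds by itself, and let go. Leave the other two plugs in the stand and do not knock the spray can over.

Things in the scene. Friction and masses are not known exactly. Their poses are not given: they have to be found in the camera images.
- red_plug_handle (a point): Centre of the red handle bar of the brass taper plug: bar 46 mm long (its x axis), 12 mm thick (y), 24 mm high, grasped across its thickness; z up along the plug, mass 190 to 300 g. At the start it stands in one of the stand's three holes (70 mm apart), its collar on the top plate 82 mm above the bench, its bar within 20 degrees of the row of holes.
- red_plug_collar (a point): Underside centre of the plug's round collar (48 mm across, 5 mm thick), 27 mm below the handle's centre; same axes. Below it a neck 29 mm thick and 32 mm long, then a cone (half angle 11.5 degrees) to the 18 mm thick tip, 68 mm below the collar.
- mouth (a point): Centre of the 42 mm round hole in the top face (105 mm above the bench) of the 80 mm square brass valve body. y runs along the copper pipes, x square across them, z up. The plug drops freely until its cone bites the seat with the collar still 20 to 28 mm above the top face: the seat's height differs from one body to the next and cannot be measured. The collar stays above the top face.
- manifold: The fixed manifold: grey base 120 x 340 mm (long side y, the pipes), origin under the valve body's centre; pressure gauge at y = +135 mm, up to 134 mm high. Pressed without turning, the plug sticks by friction far too early. Under a steady downward press of 17 to 22 N it works itself in while it turns, either way or to and fro (up to 0.5 N m); about 75 degrees of turning wedge it.
- stand: Black plug stand, fixed, 76 x 240 mm (row of holes along its y), 82 mm high; origin at the centre of its underside.
- blue_plug_handle (a point): Centre of the handle bar of the steel plug with blue handle, same sizes as the red one; stays in the stand. Its x axis runs along the handle bar, z up.
- yellow_plug_handle (a point): Centre of the handle bar of the aluminium plug with yellow handle, same sizes; stays in the stand. Its x axis runs along the handle bar, z up.
- spray_can: Blue spray can, 60 mm across, 190 mm high, standing on the bench beyond the work; origin at the centre of its underside.
- cushion (a joint): How far (m) the whole seat has sunk on its rubber ring under the downward press on the plug: 0.1 mm per N, so 0.0025 at 25 N, beyond which the ring is spoilt; it springs back when the press ends.
- jaw0 (a joint): How far (m) the seat jaw on the +x side of the bore has been pushed outwards by the cone against its spring (4.5 N per mm); 0 at rest, at most 0.007, more than 0.002 when wedged tight. It grows 0.2 mm per mm of descent after the first bite, so tight is 10 mm or more past the bite, besides the sinking of the cushion.
- jaw1 (a joint): How far (m) the seat jaw on the +y side of the bore has been pushed outwards by the cone against its spring (4.5 N per mm); 0 at rest, at most 0.007, more than 0.002 when wedged tight. It grows 0.2 mm per mm of descent after the first bite, so tight is 10 mm or more past the bite, besides the sinking of the cushion.
- jaw2 (a joint): How far (m) the seat jaw on the -x side of the bore has been pushed outwards by the cone against its spring (4.5 N per mm); 0 at rest, at most 0.007, more than 0.002 when wedged tight. It grows 0.2 mm per mm of descent after the first bite, so tight is 10 mm or more past the bite, besides the sinking of the cushion.
- jaw3 (a joint): How far (m) the seat jaw on the -y side of the bore has been pushed outwards by the cone against its spring (4.5 N per mm); 0 at rest, at most 0.007, more than 0.002 when wedged tight. It grows 0.2 mm per mm of descent after the first bite, so tight is 10 mm or more past the bite, besides the sinking of the cushion.
Not all that is in view belongs to the job. Of the things shaped like the part that bears red_plug_handle, the brass one is meant.

How it is judged:
By the outcome, as a careful person would: the job done as asked, in the order asked, and still so for the second after the job is handed in, with the robot touching nothing.
It also fails if it takes over 64 s, if anything falls off the work surface, if the arm or the gripper's body presses on something with over 40 N, if the wrist force passes 120 N, or if a joint passes its speed limit or range.

### The arm

A 6-joint arm with a two-finger parallel gripper is mounted at the origin on the work surface. World frame = base frame: x ahead of the robot, y to its left, z up, the work surface at z = 0. Lengths are in m, angles in rad, forces in N, time in s.
With the tool pointing down it reaches from about 0.375 to 0.925 m from the base axis. Payload 5.7 kg.
Tool frame: the origin (TCP) lies midway between the tips of the shut fingers; the grasp point (between the pads) lies behind it (env.grip_point_offset is the z of the grasp point in the tool frame, in m); z points along the fingers, y is the line along which they close (so a half turn about z gives the same grasp; the last joint's range is limited). The gripper opens to 85 mm and grips with 20 to 120 N. Pads are 22 mm wide; open, the fingers measure 114 mm over their backs; the gripper's body (76 mm by 85 mm) begins 54 mm behind the grasp point. The pads swing forward as they close: fully open they stand 13 mm farther back than shut.
Start: joints at [1.06, 0.359, 1.51, -0, 1.272, -0.115], TCP at [0.231, 0.554, 0.231] pointing down, gripper open.
Joint ranges: [-2.97, 2.97], [-1.01, 2.36], [0.21, 2.38], [-0.96, 4.11], [0.2, 2.71], [-2.98, 2.98]. Speed limits (rad/s): [2.39, 2.39, 3.14, 3.14, 3.14, 3.14].

### API

Orientations are given as a rotation vector (axis times angle).
In Python, from workcell import status, optics, order, env gives the robot as it stands.
- The arm moves only by the tool servo_tool, never from a script. Its argument "series" is a list of rows, each an object with "xyz": the shift along the tool's x, y, z in m, a list of three; "twist": the turn about the tool's z in rad; "gripper": the finger opening in m, from 0 to 0.0854. In form: [{"xyz": [x, y, z], "twist": twist, "gripper": gripper}, ...]. A call has 1 to 12 rows; each row shifts and turns the commanded pose from where the row before left it, along the tool's axes as they then stand; what a row does not reach is not made up. A row lasts 1/12 s, in which the tool goes at most 41.7 mm and 7.16 degrees, less where a joint would pass 70% of its speed; a pose out of reach is approached as far as the arm can. A call with a gripper value outside its range is refused whole. The fingers move at their own pace and stop on an object; the grip force is fixed at half the most. Time passes only in rows, so rows that do not move let the fingers close. It gives the time, the measured TCP pose, the force and the opening at its end, in the units of the state.
- status.sense(): the state, without advancing time (a new reading comes with each control period).
- optics.snapshot(name): name is "scene" or "side" or "wrist"; returns a dict with "color" (480x640x3 uint8, red, green, blue), "fx", "fy", "cx", "cy" (pixels), "camera_from_world" (4x4, takes a point from world to camera coordinates); the wrist camera has in their place "T_tool_cam" (4x4, takes a point from camera to tool coordinates, whose origin is the TCP and whose axes are the flange's). Camera axes: x right, y down, z forward; pixel columns grow to the right and rows downward; lengths in m; the calibration is good to about 2 mm. The wrist camera is an equidistant fisheye: a pixel r from the principal point sees the ray r / f radians off the axis. A picture is of the moment at which its call begins: read the wrist's pose just before it. There is no depth.
- order.sign_off(): hands the job in, once; it reports no verdict.
Trained networks look in the newest picture that a camera, given by its name, has taken for a name from the list of things; names that differ only in an ending like _2 or _b are one class to them, and where a whole thing is asked for, a point or a joint stands for the part that bears it (a point fixed in the world has none). Each returns a list of dicts, best first, with "p" (0 to 1); they miss things now and then, are a little off and sometimes report something else, mostly with a low value. They report only what shows in the picture. A call takes as long as a camera call. They do not tell look-alikes from the thing itself.
- optics.look_for(camera, query): "box" ([centre column, centre row, width, height] in pixels, round what is visible of it).
The state is a dict: "time": time; "joint_positions": joint angles; "dq": joint speeds; "joint_efforts": joint torques, N m; "position": TCP position; "tcp_rot": TCP orientation; "contact_force": force on the tool from outside, world axes, zero at the start; "ft_torque": the same for the moment, N m; "gripper_width": finger opening in m.
Only numpy, scipy, OpenCV 4.12 (cv2) and the standard library are available. Lean on these libraries where they do the work, as an engineer would, in place of code of your own. Each camera call takes 0.05 s, during which the arm holds its last target. There are 200 camera calls.

## Working session

There is one attempt and no reset: what is moved stays moved. The work goes in short steps, Python scripts to look and compute and a tool call to move; the robot and the scene stay as the last step left them, time stands still between calls to the robot, and variables do not carry over. Pictures are saved under pics/ and viewed, on a budget of 10 in all, crops included, one or two more only if the job needs it, and the job is handed in when it is done.

Besides the shell and the picture viewer there is one more tool, called after ">>>" by a JSON object that holds its "api" and its "payload", one argument or row to a line. servo_tool: Moves the arm, as the interface text tells. Its arguments: {"type":"object","properties":{"series":{"type":"array"}},"required":["series"]}

```bash
mkdir -p pics; cat > h.py <<'E'
from workcell import status, optics, order, env
import numpy as np, cv2
from scipy.spatial.transform import Rotation as R
def ray(s,u,v):
    M=np.array(s["camera_from_world"]);Rm,t=M[:3,:3],M[:3,3]
    d=Rm.T@np.array([(u-s["cx"])/s["fx"],(v-s["cy"])/s["fy"],1]); return -Rm.T@t,d
def atz(s,u,v,z):
    o,d=ray(s,u,v); return o+d*(z-o[2])/d[2]
def proj(s,p):
    M=np.array(s["camera_from_world"]);c=M[:3,:3]@np.array(p)+M[:3,3]
    return np.array([s["fx"]*c[0]/c[2]+s["cx"],s["fy"]*c[1]/c[2]+s["cy"]])
def save(s,n): cv2.imwrite("pics/"+n,cv2.cvtColor(s["color"],cv2.COLOR_RGB2BGR))
E
python3 - <<'E'
from h import *
st=status.sense();print({k:np.round(v,3).tolist() for k,v in st.items()},env.grip_point_offset)
for c in("scene","side"):
    s=optics.snapshot(c);save(s,c+".png");print(c,np.round(ray(s,320,240),3).tolist())
    for q in("red_plug_handle","blue_plug_handle","yellow_plug_handle","manifold","stand","spray_can","mouth"):
        print(q,[(np.round(b["box"]).tolist(),round(b["p"],2)) for b in optics.look_for(c,q)])
E
```

```text
{'time': 0.0, 'joint_positions': [1.06, 0.36, 1.511, -0.0, 1.273, -0.115], 'dq': [0.001, -0.0, 0.0, -0.0, -0.001, -0.0], 'joint_efforts': [0.0, -52.762, -27.863, -0.0, 0.013, 0.0], 'position': [0.231, 0.553, 0.23], 'tcp_rot': [-0.618, -3.08, 0.003], 'contact_force': [0.019, -0.93, -0.162], 'ft_torque': [0.016, 0.049, -0.003], 'gripper_width': 0.085} -0.0187
scene [[1.369, -0.353, 0.608], [-0.746, 0.415, -0.521]]
red_plug_handle [([407.0, 225.0, 16.0, 39.0], 0.92), ([408.0, 195.0, 17.0, 24.0], 0.89), ([378.0, 207.0, 17.0, 39.0], 0.65)]
blue_plug_handle [([327.0, 212.0, 20.0, 46.0], 0.89), ([391.0, 281.0, 36.0, 94.0], 0.5)]
yellow_plug_handle [([352.0, 209.0, 20.0, 40.0], 0.65)]
manifold [([189.0, 257.0, 156.0, 88.0], 0.61)]
stand [([351.0, 219.0, 90.0, 50.0], 0.6)]
spray_can [([392.0, 279.0, 35.0, 92.0], 0.68)]
mouth [([190.0, 256.0, 156.0, 82.0], 0.88)]
side [[0.039, -0.806, 0.747], [0.464, 0.713, -0.525]]
red_plug_handle [([272.0, 211.0, 18.0, 43.0], 0.96), ([202.0, 205.0, 23.0, 48.0], 0.82), ([230.0, 206.0, 23.0, 20.0], 0.77)]
blue_plug_handle [([246.0, 238.0, 21.0, 23.0], 0.61)]
yellow_plug_handle [([236.0, 223.0, 22.0, 26.0], 0.9), ([336.0, 335.0, 9.0, 18.0], 0.66)]
manifold [([348.0, 368.0, 138.0, 196.0], 0.64)]
stand [([239.0, 249.0, 56.0, 86.0], 0.73)]
spray_can [([387.0, 212.0, 32.0, 84.0], 0.63)]
mouth [([348.0, 370.0, 139.0, 199.0], 0.87), ([245.0, 238.0, 22.0, 22.0], 0.67), ([230.0, 209.0, 21.0, 17.0], 0.62)]
```

View pics/scene.png

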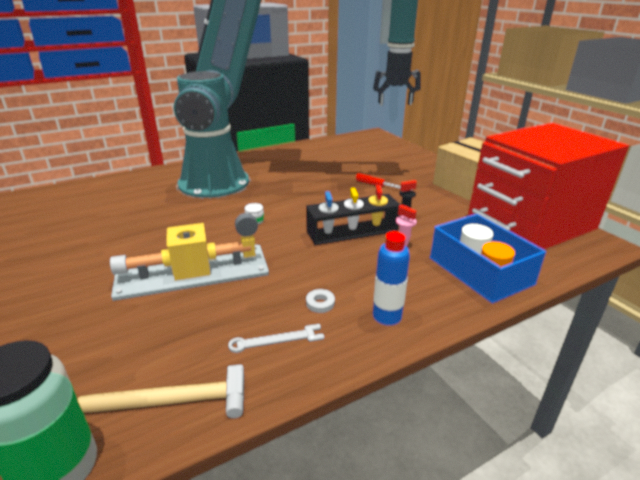

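View pics/side.png

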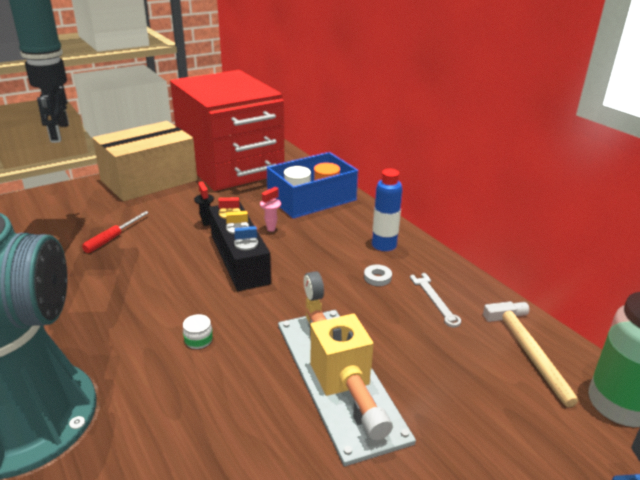

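Scene view: the stand holds blue (329,198), yellow (354,193) and red (379,187). Red-handled candidates: brass in the stand (378,200), black body (408,195) and pink body (407,222), both standing beside the stand. There is also a screwdriver (385,182). The brass one in the stand is the match. Next I check it in close crops and measure.

```bash
python3 - <<'E'
from h import *
a=cv2.imread("pics/scene.png");b=cv2.imread("pics/side.png")
f=lambda i,x,y,w,h:cv2.resize(i[y:y+h,x:x+w],(400,300),interpolation=cv2.INTER_CUBIC)
# scale 4
cv2.imwrite("pics/crop1.png",np.vstack([np.hstack([f(a,325,165,100,75),f(b,190,180,100,75)]),np.hstack([f(a,150,210,100,75),f(b,295,310,100,75)])]))
E
```

```text
(no output)
```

View pics/crop1.png

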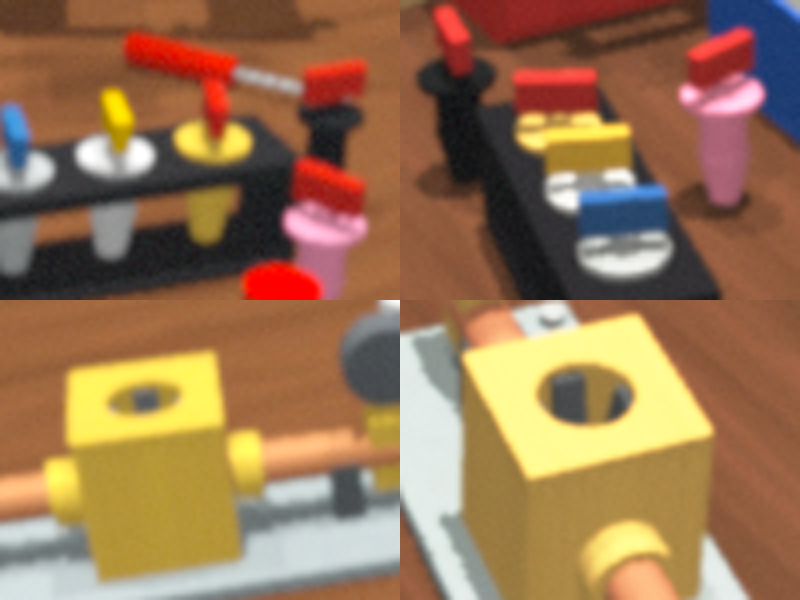

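The crop confirms it: the brass-bodied red plug sits at the far end of the stand, with its collar at scene (378,200) and side (229,212). The mouth is at scene (186,235) and side (341,333). Next I compute the poses.

```bash
python3 - <<'E'
from h import *
S={c:optics.snapshot(c) for c in("scene","side")}
def P(n,z,**k): print(n,[ (c,np.round(atz(S[c],*uv,z)[:2],4).tolist()) for c,uv in k.items()])
sc=lambda x,y:(325+x/4,165+y/4)
sd=lambda x,y:(190+(x-400)/4,180+y/4)
mc=lambda x,y:(150+x/4,210+(y-300)/4)
md=lambda x,y:(295+(x-400)/4,310+(y-300)/4)
P("red collar",.087,scene=sc(213,140),side=sd(557,130))
P("blue collar",.087,scene=sc(18,169),side=sd(625,252))
P("yel collar",.087,scene=sc(115,156),side=sd(590,188))
P("red hand topcentre",.121,scene=sc(215,88),side=sd(555,74))
P("red bar L/R top",.121,side=sd(515,72));P("",.121,side=sd(597,72))
P("blue bar L/R top",.121,side=sd(579,196));P("",.121,side=sd(665,190))
P("mouth",.105,scene=mc(145,399),side=md(585,393))
P("far L",.105,scene=mc(67,370),side=md(465,352))
P("far R?",.105,scene=mc(213,353),side=md(640,316))
P("nearR",.105,scene=mc(223,428),side=md(712,433))
P("near L",.105,scene=mc(67,446),side=md(528,478))
P("gauge top",.134,scene=(247,213))
P("can",.0,scene=(389,317),side=(386,243))
P("black z.09",.09,scene=(408,185),side=(204,188)); P("pink",.09,scene=(407,212),side=(270,193))
E
```

```text
red collar [('scene', [0.5175, 0.2972]), ('side', [0.5087, 0.2978])]
blue collar [('scene', [0.4921, 0.1623]), ('side', [0.4831, 0.1594])]
yel collar [('scene', [0.5063, 0.2272]), ('side', [0.4963, 0.2288])]
red hand topcentre [('scene', [0.5102, 0.301]), ('side', [0.5114, 0.3009])]
red bar L/R top [('side', [0.493, 0.3146])]
 [('side', [0.5328, 0.2911])]
blue bar L/R top [('side', [0.4643, 0.171])]
 [('side', [0.5052, 0.1537])]
mouth [('scene', [0.4863, -0.2021]), ('side', [0.4792, -0.2003])]
far L [('scene', [0.4326, -0.2328]), ('side', [0.4507, -0.1521])]
far R? [('scene', [0.4528, -0.154]), ('side', [0.5278, -0.1711])]
nearR [('scene', [0.5371, -0.1729]), ('side', [0.5092, -0.2476])]
near L [('scene', [0.5154, -0.251]), ('side', [0.4314, -0.2306])]
gauge top [('scene', [0.5062, -0.0641])]
can [('scene', [0.8304, 0.1094]), ('side', [0.8282, 0.1143])]
black z.09 [('scene', [0.4839, 0.4233]), ('side', [0.5064, 0.4368])]
pink [('scene', [0.6127, 0.3173]), ('side', [0.6325, 0.3312])]
```

```bash
cat >> h.py <<'E'
def plan(p,bar,n=None):
    """shift in the tool's axes to TCP p with bar direction(deg, world)=tool x; prints shift, twist options"""
    st=status.sense();Rm=R.from_rotvec(st["tcp_rot"]).as_matrix();d=np.array(p)-st["position"]
    a=np.degrees(np.arctan2(Rm[1,0],Rm[0,0]))
    t=(a-bar+90)%180-90   # tool z down: +twist lowers world yaw
    print("shift",np.round(Rm.T@d,4),"toolx yaw",round(a,1),"twist",round(t,2),"deg",round(np.radians(t),3),"rad; q6",round(st["joint_positions"][5],3),"tilt",np.round(Rm[:,2],4))
E
python3 - <<'E'
from h import *
s=optics.snapshot("wrist");print(np.round(s["T_tool_cam"],3).tolist(),s["fx"],s["cx"],s["cy"])
plan([.511,.2985,.25],-27)
E
```

```text
[[0.001, -0.959, -0.284, 0.072], [1.0, 0.0, 0.001, 0.001], [-0.001, -0.284, 0.959, -0.142], [0.0, 0.0, 0.0, 1.0]] 371.64829954431775 318.4808096706926 243.62971991143831
shift [-0.3564 -0.1276 -0.0187] toolx yaw 157.3 twist 4.32 deg 0.075 rad; q6 -0.115 tilt [ 0. -0. -1.]
```

>>> {"api": "servo_tool", "payload": {
  "series": [
    {"xyz": [-0.0297, -0.0106, -0.0016], "twist": 0.006, "gripper": 0.045},
    {"xyz": [-0.0297, -0.0106, -0.0016], "twist": 0.006, "gripper": 0.045},
    {"xyz": [-0.0297, -0.0106, -0.0016], "twist": 0.006, "gripper": 0.045},
    {"xyz": [-0.0297, -0.0106, -0.0016], "twist": 0.006, "gripper": 0.045},
    {"xyz": [-0.0297, -0.0106, -0.0016], "twist": 0.006, "gripper": 0.045},
    {"xyz": [-0.0297, -0.0106, -0.0016], "twist": 0.006, "gripper": 0.045},
    {"xyz": [-0.0297, -0.0106, -0.0016], "twist": 0.006, "gripper": 0.045},
    {"xyz": [-0.0297, -0.0106, -0.0016], "twist": 0.006, "gripper": 0.045},
    {"xyz": [-0.0297, -0.0106, -0.0016], "twist": 0.006, "gripper": 0.045},
    {"xyz": [-0.0297, -0.0106, -0.0016], "twist": 0.006, "gripper": 0.045},
    {"xyz": [-0.0297, -0.0106, -0.0016], "twist": 0.006, "gripper": 0.045},
    {"xyz": [-0.0297, -0.0106, -0.0016], "twist": 0.006, "gripper": 0.045}
  ]
}}

```text
time: 1.95
position: [0.5035, 0.2886, 0.2507]
tcp_rot: [0.729, 3.056, 0.0]
contact_force: [0.1, 0.5, 0.3]
gripper_width: 0.0451
```

>>> {"api": "servo_tool", "payload": {
  "series": [
    {"xyz": [0, 0, 0], "twist": 0, "gripper": 0.045},
    {"xyz": [0, 0, 0], "twist": 0, "gripper": 0.045}
  ]
}}

```text
time: 2.12
position: [0.5037, 0.2886, 0.2505]
tcp_rot: [0.733, 3.055, 0.0]
contact_force: [-0.4, -0.1, -0.2]
gripper_width: 0.045
```

```bash
cat >> h.py <<'E'
def wsnap():
    st=status.sense();s=optics.snapshot("wrist");T=np.eye(4);T[:3,:3]=R.from_rotvec(st["tcp_rot"]).as_matrix();T[:3,3]=st["position"]
    s["W"]=T@np.array(s["T_tool_cam"]);return s
def watz(s,u,v,z):
    d=np.array([u-s["cx"],v-s["cy"]])/s["fx"];r=np.hypot(*d)+1e-12
    d=s["W"][:3,:3]@np.r_[d/r*np.sin(r),np.cos(r)];o=s["W"][:3,3];return o+d*(z-o[2])/d[2]
E
python3 - <<'E'
from h import *
plan([.511,.2985,.25],-27)
s=wsnap();save(s,"w1.png");np.save("w1.npy",s["W"])
for q in("red_plug_handle","blue_plug_handle","yellow_plug_handle"):print(q,[(np.round(b["box"]).tolist(),round(b["p"],2)) for b in optics.look_for("wrist",q)])
E
```

```text
shift [-0.002   0.0121  0.0005] toolx yaw 153.0 twist 0.02 deg 0.0 rad; q6 -0.699 tilt [ 3.e-04  1.e-04 -1.e+00]
red_plug_handle [([394.0, 304.0, 49.0, 40.0], 0.89), ([337.0, 234.0, 62.0, 69.0], 0.65), ([447.0, 154.0, 68.0, 53.0], 0.57)]
blue_plug_handle [([188.0, 274.0, 52.0, 64.0], 0.94)]
yellow_plug_handle [([259.0, 253.0, 56.0, 67.0], 0.9)]
```

View pics/w1.png

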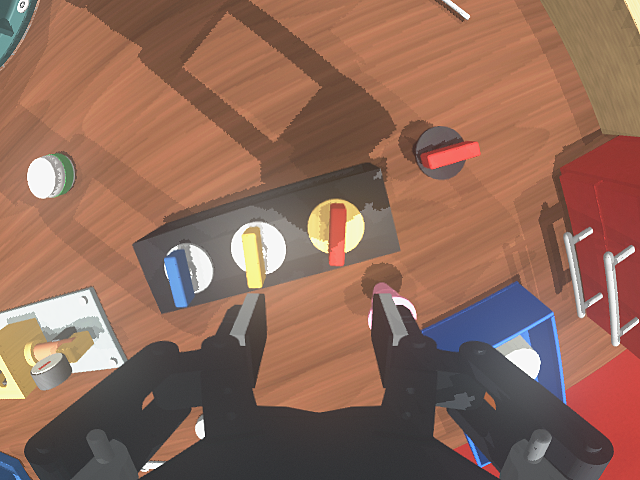

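The wrist view shows the red bar on the brass collar, with its top face from about (338,206) to (336,262) and the collar centre near (336,226). The yellow plug is next to it at (255,255).

```bash
python3 - <<'E'
from h import *
s=wsnap();im=cv2.cvtColor(s["color"],cv2.COLOR_RGB2HSV)
roi=np.zeros((480,640),np.uint8);roi[185:280,295:375]=1
red=(((im[...,0]<6)|(im[...,0]>174))&(im[...,1]>150)&(im[...,2]>60)).astype(np.uint8)*roi
ys,xs=np.nonzero(red);v=im[...,2][ys,xs];print("V hist",np.histogram(v,8))
th,_=cv2.threshold(v.astype(np.uint8),0,255,cv2.THRESH_OTSU);print(th)
for nm,m in(("bright",v>th),("all",v>0)):
    r=cv2.minAreaRect(np.c_[xs[m],ys[m]].astype(np.float32));b=cv2.boxPoints(r);print(nm,r)
    w=np.array([watz(s,*p,.121) for p in b]);print(np.round(w,4).tolist(),w.mean(0))
    e=[w[1]-w[0],w[2]-w[1]];print([(np.linalg.norm(x),np.degrees(np.arctan2(x[1],x[0]))) for x in e])
col=((im[...,0]>17)&(im[...,0]<32)&(im[...,1]>110)).astype(np.uint8)*roi
c=max(cv2.findContours(col|red&0,0,2)[0],key=cv2.contourArea)
h=cv2.convexHull(c)[:,0,:];w=np.array([watz(s,*p,.087)[:2] for p in h])
A=np.c_[2*w,np.ones(len(w))];q=np.linalg.lstsq(A,(w**2).sum(1),rcond=None)[0];print("collar",q[:2],"r",np.sqrt(q[2]+q[0]**2+q[1]**2))
cv2.imwrite("pics/w1c.png",cv2.resize(cv2.cvtColor(s["color"],cv2.COLOR_RGB2BGR)[185:280,295:375],None,fx=6,fy=6,interpolation=cv2.INTER_CUBIC))
E
```

```text
V hist (array([ 21,   7,  19,  37, 389,  32,  11,  70]), array([149.  , 162.25, 175.5 , 188.75, 202.  , 215.25, 228.5 , 241.75,
       255.  ]))
226.0
bright ((335.5, 254.5), (27.0, 15.0), 90.0)
[[0.511, 0.295, 0.121], [0.5161, 0.3052, 0.121], [0.5359, 0.2958, 0.121], [0.5306, 0.2853, 0.121]] [0.52338665 0.29531937 0.121     ]
[(np.float64(0.01141947640220693), np.float64(63.30117528597345)), (np.float64(0.021870685771010836), np.float64(-25.552918062797406))]
all ((336.085205078125, 238.0167236328125), (14.96532154083252, 60.3468017578125), 1.6365771293640137)
[[0.5305, 0.2852, 0.121], [0.4884, 0.3074, 0.121], [0.4936, 0.3172, 0.121], [0.536, 0.2954, 0.121]] [0.51213158 0.30129894 0.121     ]
[(np.float64(0.04759248789823711), np.float64(152.15399474411294)), (np.float64(0.011141127986446455), np.float64(61.813390253508686))]
collar [0.50788313 0.30157009] r 0.01956792871956145
```

View pics/w1c.png

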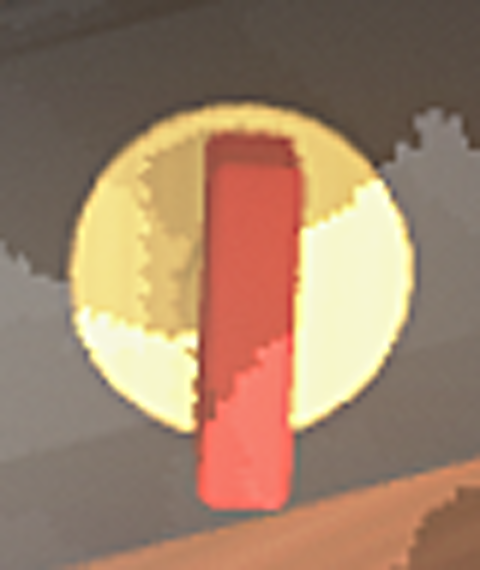

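```bash
python3 - <<'E'
from h import *
s=wsnap()
g=lambda x,y,z:watz(s,295+(x+.5)/6-.5,185+(y+.5)/6-.5,z)
w=np.array([g(*p,.121) for p in((207,162),(302,165),(292,508),(200,505))]);print(np.round(w,4).tolist(),w.mean(0))
m0,m1=(w[0]+w[1])/2,(w[2]+w[3])/2;d=m1-m0;bar=np.degrees(np.arctan2(d[1],d[0]));print(np.linalg.norm(d),bar,np.linalg.norm(w[1]-w[0]))
L,Rr,T=g(71,275,.087),g(413,275,.087),g(242,102,.087);print("collar",(L+Rr)/2,np.linalg.norm(L-Rr))
plan([*w.mean(0)[:2],.25],bar)
E
```

```text
[[0.4909, 0.3059, 0.121], [0.4966, 0.3163, 0.121], [0.5369, 0.2956, 0.121], [0.5311, 0.2851, 0.121]] [0.51388916 0.30070932 0.121     ]
0.04530036993986186 -27.278843176791277 0.011823923016389902
collar [0.51444867 0.30099041 0.087     ] 0.04852926570479623
shift [-0.0064  0.0145  0.0004] toolx yaw 153.3 twist 0.57 deg 0.01 rad; q6 -0.699 tilt [-4.e-04 -0.e+00 -1.e+00]
```

>>> {"api": "servo_tool", "payload": {
  "series": [
    {"xyz": [-0.0032, 0.0073, 0.0], "twist": 0.01, "gripper": 0.045},
    {"xyz": [-0.0032, 0.0072, 0.01], "twist": 0, "gripper": 0.045},
    {"xyz": [0, 0, 0.03], "twist": 0, "gripper": 0.045},
    {"xyz": [0, 0, 0.035], "twist": 0, "gripper": 0.045},
    {"xyz": [0, 0, 0.035], "twist": 0, "gripper": 0.045},
    {"xyz": [0, 0, 0.025], "twist": 0, "gripper": 0.045},
    {"xyz": [0, 0, 0.015], "twist": 0, "gripper": 0.045},
    {"xyz": [0, 0, 0.007], "twist": 0, "gripper": 0.045},
    {"xyz": [0, 0, 0], "twist": 0, "gripper": 0.045},
    {"xyz": [0, 0, 0], "twist": 0, "gripper": 0.045}
  ]
}}

```text
time: 3.25
position: [0.5153, 0.3003, 0.0934]
tcp_rot: [0.743, 3.052, 0.0]
contact_force: [0.1, 0.8, 0.5]
gripper_width: 0.0449
```

```bash
python3 - <<'E'
from h import *
plan([.514,.3008,.093],-27.3);print(status.sense()["position"],status.sense()["contact_force"],status.sense()["time"])
E
```

```text
shift [ 0.0014 -0.0001  0.0004] toolx yaw 152.6 twist -0.06 deg -0.001 rad; q6 -0.681 tilt [ 1.e-04  0.e+00 -1.e+00]
[0.51525038 0.30027658 0.09343132] [0.09105361 0.8321779  0.53970905] 3.25
```

>>> {"api": "servo_tool", "payload": {
  "series": [
    {"xyz": [0.001, 0, 0], "twist": 0, "gripper": 0.045},
    {"xyz": [0, 0, 0], "twist": 0, "gripper": 0.0},
    {"xyz": [0, 0, 0], "twist": 0, "gripper": 0.0},
    {"xyz": [0, 0, 0], "twist": 0, "gripper": 0.0},
    {"xyz": [0, 0, 0], "twist": 0, "gripper": 0.0},
    {"xyz": [0, 0, 0], "twist": 0, "gripper": 0.0},
    {"xyz": [0, 0, 0], "twist": 0, "gripper": 0.0},
    {"xyz": [0, 0, 0], "twist": 0, "gripper": 0.0},
    {"xyz": [0, 0, 0], "twist": 0, "gripper": 0.0}
  ]
}}

```text
time: 4.0
position: [0.5146, 0.3005, 0.0948]
tcp_rot: [0.743, 3.051, 0.002]
contact_force: [-1.2, -1.3, 5.9]
gripper_width: 0.0112
```

>>> {"api": "servo_tool", "payload": {
  "series": [
    {"xyz": [0, 0, -0.005], "twist": 0, "gripper": 0.0},
    {"xyz": [0, 0, -0.015], "twist": 0, "gripper": 0.0},
    {"xyz": [0, 0, -0.02], "twist": 0, "gripper": 0.0},
    {"xyz": [0, 0, -0.025], "twist": 0, "gripper": 0.0},
    {"xyz": [0, 0, -0.03], "twist": 0, "gripper": 0.0},
    {"xyz": [0, 0, -0.03], "twist": 0, "gripper": 0.0},
    {"xyz": [0, 0, -0.03], "twist": 0, "gripper": 0.0},
    {"xyz": [0, 0, -0.025], "twist": 0, "gripper": 0.0},
    {"xyz": [0, 0, -0.01], "twist": 0, "gripper": 0.0}
  ]
}}

```text
time: 4.75
position: [0.5154, 0.3009, 0.2878]
tcp_rot: [0.742, 3.048, 0.006]
contact_force: [0.4, 0.6, -1.2]
gripper_width: 0.0111
```

```bash
python3 - <<'E'
from h import *
st=status.sense();print(st["position"],st["contact_force"],st["gripper_width"])
plan([.44,-.15,.29],-27.3)
s=wsnap();save(s,"w2.png")
E
```

```text
[0.51536861 0.3009011  0.28775945] [ 0.44255593  0.56766055 -1.15174364] 0.01112529603089467
shift [-0.1404 -0.4351 -0.0037] toolx yaw 152.6 twist -0.07 deg -0.001 rad; q6 -0.68 tilt [ 0.0055  0.0024 -1.    ]
```

>>> {"api": "servo_tool", "payload": {
  "series": [
    {"xyz": [-0.007, -0.0175, 0], "twist": 0, "gripper": 0.0},
    {"xyz": [-0.0124, -0.031, 0], "twist": 0, "gripper": 0.0},
    {"xyz": [-0.0124, -0.031, 0], "twist": 0, "gripper": 0.0},
    {"xyz": [-0.0124, -0.031, 0], "twist": 0, "gripper": 0.0},
    {"xyz": [-0.0124, -0.031, 0], "twist": 0, "gripper": 0.0},
    {"xyz": [-0.0124, -0.031, 0], "twist": 0, "gripper": 0.0},
    {"xyz": [-0.0124, -0.031, 0], "twist": 0, "gripper": 0.0},
    {"xyz": [-0.0124, -0.031, 0], "twist": 0, "gripper": 0.0},
    {"xyz": [-0.0124, -0.031, 0], "twist": 0, "gripper": 0.0},
    {"xyz": [-0.0124, -0.031, 0], "twist": 0, "gripper": 0.0},
    {"xyz": [-0.0124, -0.031, 0], "twist": 0, "gripper": 0.0},
    {"xyz": [-0.0124, -0.031, 0], "twist": 0, "gripper": 0.0}
  ]
}}

```text
time: 5.8
position: [0.4748, -0.0852, 0.2817]
tcp_rot: [-0.743, -3.05, -0.0]
contact_force: [1.1, -0.8, -2.0]
gripper_width: 0.0109
```

>>> {"api": "servo_tool", "payload": {
  "series": [
    {"xyz": [-0.0124, -0.031, 0], "twist": 0, "gripper": 0.0},
    {"xyz": [-0.0124, -0.031, 0], "twist": 0, "gripper": 0.0},
    {"xyz": [-0.0124, -0.031, 0], "twist": 0, "gripper": 0.0},
    {"xyz": [-0.0124, -0.031, 0], "twist": 0, "gripper": 0.0},
    {"xyz": [-0.0124, -0.031, 0], "twist": 0, "gripper": 0.0},
    {"xyz": [-0.0124, -0.031, 0], "twist": 0, "gripper": 0.0},
    {"xyz": [-0.007, -0.0175, 0], "twist": 0, "gripper": 0.0},
    {"xyz": [0, 0, 0], "twist": 0.05, "gripper": 0.0}
  ]
}}

```text
time: 6.47
position: [0.454, -0.3061, 0.2814]
tcp_rot: [-0.824, -3.03, 0.002]
contact_force: [1.5, -0.9, -1.9]
gripper_width: 0.0111
```

>>> {"api": "servo_tool", "payload": {
  "series": [
    {"xyz": [0, 0, 0], "twist": 0.108, "gripper": 0.0},
    {"xyz": [0, 0, 0], "twist": 0.108, "gripper": 0.0},
    {"xyz": [0, 0, 0], "twist": 0.108, "gripper": 0.0},
    {"xyz": [0, 0, 0], "twist": 0.108, "gripper": 0.0},
    {"xyz": [0, 0, 0], "twist": 0.108, "gripper": 0.0},
    {"xyz": [0, 0, 0], "twist": 0.108, "gripper": 0.0},
    {"xyz": [0, 0, 0], "twist": 0.108, "gripper": 0.0},
    {"xyz": [0, 0, 0], "twist": 0.108, "gripper": 0.0},
    {"xyz": [0, 0, 0], "twist": 0.108, "gripper": 0.0},
    {"xyz": [0, 0, 0], "twist": 0.108, "gripper": 0.0},
    {"xyz": [0, 0, 0], "twist": 0.108, "gripper": 0.0},
    {"xyz": [0, 0, 0], "twist": 0.108, "gripper": 0.0}
  ]
}}

```text
time: 7.47
position: [0.4542, -0.3014, 0.2814]
tcp_rot: [-2.486, -1.915, 0.001]
contact_force: [-0.5, -0.4, -2.5]
gripper_width: 0.0108
```

>>> {"api": "servo_tool", "payload": {
  "series": [
    {"xyz": [0, 0, 0], "twist": 0, "gripper": 0.0},
    {"xyz": [0, 0, 0], "twist": 0, "gripper": 0.0},
    {"xyz": [0, 0, 0], "twist": 0, "gripper": 0.0}
  ]
}}

```text
time: 7.72
position: [0.4547, -0.3018, 0.2825]
tcp_rot: [-2.48, -1.926, 0.001]
contact_force: [-0.4, -0.5, -1.2]
gripper_width: 0.0108
```

```bash
python3 - <<'E'
from h import *
st=status.sense();print(st["position"],st["contact_force"],st["gripper_width"])
plan([.4828,-.2012,.288],75.3)
s=wsnap();save(s,"w3.png")
print([(np.round(b["box"],1).tolist(),round(b["p"],2)) for b in optics.look_for("wrist","mouth")])
E
```

```text
[ 0.45467231 -0.30181423  0.28251458] [-0.39463121 -0.4765365  -1.15550267] 0.010770124718158351
shift [ 0.1044  0.0024 -0.0054] toolx yaw 75.7 twist 0.38 deg 0.007 rad; q6 -0.463 tilt [-0.0013  0.001  -1.    ]
[([319.4, 129.2, 111.8, 257.5], 0.97)]
```

View pics/w3.png

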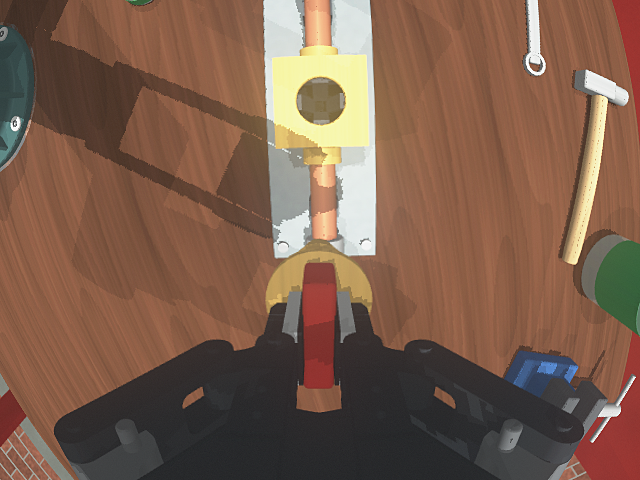

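```bash
python3 - <<'E'
from h import *
s=wsnap();im=s["color"].astype(int)
hsv=cv2.cvtColor(s["color"],cv2.COLOR_RGB2HSV)
top=((hsv[...,0]>18)&(hsv[...,0]<34)&(hsv[...,1]>60)&(hsv[...,2]>170)).astype(np.uint8)
sub=np.zeros_like(top);sub[50:150,268:375]=top[50:150,268:375]
cs,hi=cv2.findContours(sub,cv2.RETR_CCOMP,cv2.CHAIN_APPROX_NONE)
for c,h in zip(cs,hi[0]):
    if cv2.contourArea(c)<300: continue
    p=c[:,0,:]
    if h[3]>=0:
        p=cv2.convexHull(c)[:,0,:]
        w=np.array([watz(s,*q,.105)[:2] for q in p]);(x,y),r=cv2.minEnclosingCircle((w*1000).astype(np.float32));print("hole",x,y,r)
        A=np.c_[2*w,np.ones(len(w))];q=np.linalg.lstsq(A,(w**2).sum(1),rcond=None)[0];print("fit",q[:2],np.sqrt(q[2]+q[0]**2+q[1]**2))
    else:
        w=np.array([watz(s,*q,.105)[:2] for q in p]);r=cv2.minAreaRect((w*1000).astype(np.float32));print("outer",r)
# edges by hand
for L,Rr in(((274,57),(276,146)),((364,56),(367,145))):
    a,b=watz(s,*L,.105),watz(s,*Rr,.105);d=a-b;print("edge",np.linalg.norm(d),np.degrees(np.arctan2(d[1],d[0])),a,b)
E
```

```text
outer ((482.704833984375, -199.73617553710938), (87.3231201171875, 79.99492645263672), 76.7109375)
hole 482.6106262207031 -200.8759307861328 21.666784286499023
fit [ 0.48251832 -0.20102563] 0.021351361403743965
edge 0.07813052127893257 76.71336620010248 [ 0.45451222 -0.15369362  0.105     ] [ 0.43655605 -0.22973279  0.105     ]
edge 0.07812534815707003 77.7619587199366 [ 0.52875361 -0.17171153  0.105     ] [ 0.51219309 -0.24806151  0.105     ]
```

>>> {"api": "servo_tool", "payload": {
  "series": [
    {"xyz": [0.0262, 0.0005, 0], "twist": 0, "gripper": 0.0},
    {"xyz": [0.0262, 0.0005, 0], "twist": 0, "gripper": 0.0},
    {"xyz": [0.0262, 0.0005, 0], "twist": 0, "gripper": 0.0},
    {"xyz": [0.026, 0.0005, 0], "twist": 0, "gripper": 0.0},
    {"xyz": [0, 0, 0.02], "twist": 0, "gripper": 0.0},
    {"xyz": [0, 0, 0.03], "twist": 0, "gripper": 0.0},
    {"xyz": [0, 0, 0.025], "twist": 0, "gripper": 0.0},
    {"xyz": [0, 0, 0.01], "twist": 0, "gripper": 0.0},
    {"xyz": [0, 0, 0], "twist": 0, "gripper": 0.0},
    {"xyz": [0, 0, 0], "twist": 0, "gripper": 0.0},
    {"xyz": [0, 0, 0], "twist": 0, "gripper": 0.0}
  ]
}}

```text
time: 8.78
position: [0.4843, -0.2022, 0.1999]
tcp_rot: [2.482, 1.922, 0.001]
contact_force: [-0.2, -0.3, -1.8]
gripper_width: 0.0109
```

```bash
python3 - <<'E'
from h import *
st=status.sense();print(st["position"],st["contact_force"],st["gripper_width"],st["ft_torque"])
plan([.4825,-.201,.195],76.2)
ims=[]
for c,x,y in(("scene",140,160),("side",290,250)):
    s=optics.snapshot(c);ims.append(cv2.resize(s["color"][y:y+110,x:x+100],(400,440),interpolation=cv2.INTER_CUBIC))
save({"color":np.hstack(ims)},"c4.png")
E
```

```text
[ 0.48430949 -0.20223112  0.19994935] [-0.18634593 -0.30262049 -1.78612838] 0.010875705499144695 [-0.02834627  0.03300399  0.00018168]
shift [ 0.0007 -0.0021  0.0049] toolx yaw 75.5 twist -0.69 deg -0.012 rad; q6 -0.274 tilt [ 0.0021 -0.0014 -1.    ]
```

View pics/c4.png

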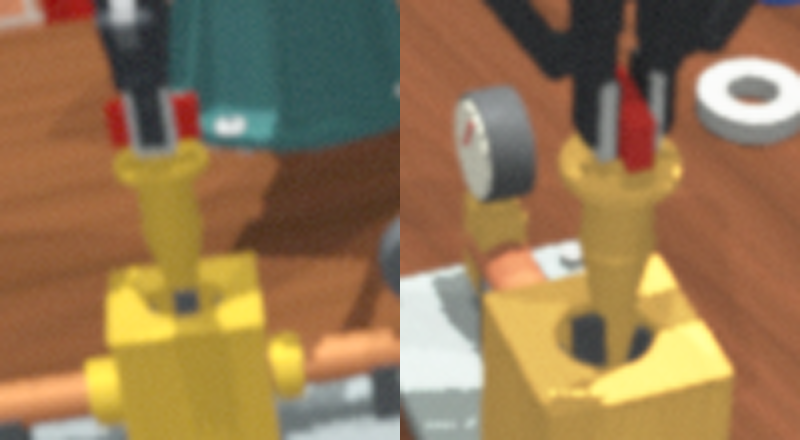

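The scene view shows the plug hanging nearly upright over the bore with its tip at the mouth (crop 182,298), and the side view agrees (617,360). I lower it next.

>>> {"api": "servo_tool", "payload": {
  "series": [
    {"xyz": [0.0007, -0.0018, 0.005], "twist": 0, "gripper": 0.0},
    {"xyz": [0, 0, 0.012], "twist": 0, "gripper": 0.0},
    {"xyz": [0, 0, 0.014], "twist": 0, "gripper": 0.0},
    {"xyz": [0, 0, 0.012], "twist": 0, "gripper": 0.0},
    {"xyz": [0, 0, 0.005], "twist": 0, "gripper": 0.0},
    {"xyz": [0, 0, 0.0], "twist": 0, "gripper": 0.0},
    {"xyz": [0, 0, 0], "twist": 0, "gripper": 0.0}
  ]
}}

```text
time: 9.47
position: [0.4818, -0.2005, 0.1508]
tcp_rot: [2.484, 1.923, -0.0]
contact_force: [0.9, -0.5, -2.2]
gripper_width: 0.0107
```

>>> {"api": "servo_tool", "payload": {
  "series": [
    {"xyz": [0, 0, 0.002], "twist": 0, "gripper": 0.0},
    {"xyz": [0, 0, 0.002], "twist": 0, "gripper": 0.0},
    {"xyz": [0, 0, 0], "twist": 0, "gripper": 0.0}
  ]
}}

```text
time: 9.72
position: [0.4822, -0.2008, 0.1469]
tcp_rot: [2.483, 1.923, 0.0]
contact_force: [0.3, -0.9, -2.4]
gripper_width: 0.011
```

>>> {"api": "servo_tool", "payload": {
  "series": [
    {"xyz": [0, 0, 0.0015], "twist": 0, "gripper": 0.0},
    {"xyz": [0, 0, 0], "twist": 0, "gripper": 0.0}
  ]
}}

```text
time: 9.88
position: [0.4819, -0.2007, 0.1452]
tcp_rot: [2.483, 1.923, -0.0]
contact_force: [-0.4, -2.9, -0.8]
gripper_width: 0.0107
```

>>> {"api": "servo_tool", "payload": {
  "series": [
    {"xyz": [0, 0, 0.0015], "twist": 0, "gripper": 0.0},
    {"xyz": [0, 0, 0], "twist": 0, "gripper": 0.0}
  ]
}}

```text
time: 10.05
position: [0.4817, -0.2007, 0.1435]
tcp_rot: [2.483, 1.923, -0.001]
contact_force: [-0.2, -1.9, -0.3]
gripper_width: 0.0112
```

>>> {"api": "servo_tool", "payload": {
  "series": [
    {"xyz": [-0.0005, 0, 0.0015], "twist": 0, "gripper": 0.0},
    {"xyz": [0, 0, 0], "twist": 0, "gripper": 0.0}
  ]
}}

```text
time: 10.22
position: [0.4816, -0.2011, 0.142]
tcp_rot: [2.484, 1.923, -0.0]
contact_force: [-0.3, -2.7, 0.7]
gripper_width: 0.0111
```

>>> {"api": "servo_tool", "payload": {
  "series": [
    {"xyz": [0, 0, 0.001], "twist": 0, "gripper": 0.0},
    {"xyz": [0, 0, 0], "twist": 0, "gripper": 0.0}
  ]
}}

```text
time: 10.38
position: [0.4817, -0.201, 0.1411]
tcp_rot: [2.484, 1.923, -0.0]
contact_force: [-0.3, -2.7, 1.5]
gripper_width: 0.0113
```

>>> {"api": "servo_tool", "payload": {
  "series": [
    {"xyz": [-0.0005, 0, 0.0015], "twist": 0, "gripper": 0.0},
    {"xyz": [0, 0, 0], "twist": 0, "gripper": 0.0}
  ]
}}

```text
time: 10.55
position: [0.4817, -0.2014, 0.1397]
tcp_rot: [2.484, 1.923, 0.0]
contact_force: [-0.8, -1.8, 4.8]
gripper_width: 0.0108
```

>>> {"api": "servo_tool", "payload": {
  "series": [
    {"xyz": [-0.0005, 0, 0.001], "twist": 0, "gripper": 0.0},
    {"xyz": [0, 0, 0], "twist": 0, "gripper": 0.0}
  ]
}}

```text
time: 10.72
position: [0.4817, -0.2017, 0.1389]
tcp_rot: [2.484, 1.923, 0.001]
contact_force: [-0.7, -1.3, 5.9]
gripper_width: 0.0112
```

```bash
python3 - <<'E'
from h import *
st=status.sense();print(st["position"],st["contact_force"],st["gripper_width"],st["ft_torque"])
ims=[]
for c,x,y in(("scene",140,180),("side",290,270)):
    s=optics.snapshot(c);ims.append(cv2.resize(s["color"][y:y+110,x:x+100],(400,440),interpolation=cv2.INTER_CUBIC))
save({"color":np.hstack(ims)},"c5.png")
E
```

```text
[ 0.48165087 -0.2017212   0.13889309] [-0.7138331  -1.27276411  5.88730969] 0.011174751400628092 [-0.20529193  0.15044234 -0.0364103 ]
```

View pics/c5.png

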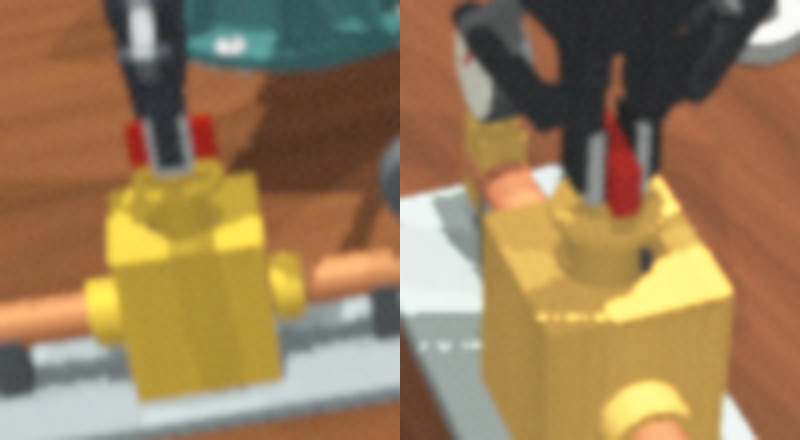

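Both views show the plug upright in the bore with the collar about 20 mm above the face. I bring the press up before turning.

>>> {"api": "servo_tool", "payload": {
  "series": [
    {"xyz": [-0.0003, 0, 0.0015], "twist": 0, "gripper": 0.0},
    {"xyz": [0, 0, 0], "twist": 0, "gripper": 0.0}
  ]
}}

```text
time: 10.98
position: [0.4817, -0.2019, 0.1376]
tcp_rot: [2.484, 1.923, 0.001]
contact_force: [-1.2, -0.4, 8.1]
gripper_width: 0.0108
```

>>> {"api": "servo_tool", "payload": {
  "series": [
    {"xyz": [0, 0, 0.0015], "twist": 0, "gripper": 0.0},
    {"xyz": [0, 0, 0], "twist": 0, "gripper": 0.0}
  ]
}}

```text
time: 11.15
position: [0.4818, -0.202, 0.1364]
tcp_rot: [2.483, 1.923, 0.002]
contact_force: [-1.5, -0.4, 10.1]
gripper_width: 0.0113
```

>>> {"api": "servo_tool", "payload": {
  "series": [
    {"xyz": [0, 0, 0.0015], "twist": 0, "gripper": 0.0},
    {"xyz": [0, 0, 0.001], "twist": 0, "gripper": 0.0},
    {"xyz": [0, 0, 0], "twist": 0, "gripper": 0.0}
  ]
}}

```text
time: 11.4
position: [0.4821, -0.2021, 0.1344]
tcp_rot: [2.483, 1.922, 0.002]
contact_force: [-2.7, 0.4, 16.0]
gripper_width: 0.0109
```

>>> {"api": "servo_tool", "payload": {
  "series": [
    {"xyz": [0, 0, 0.001], "twist": 0, "gripper": 0.0},
    {"xyz": [0, 0, 0], "twist": 0, "gripper": 0.0}
  ]
}}

```text
time: 11.57
position: [0.4822, -0.2022, 0.1337]
tcp_rot: [2.483, 1.922, 0.002]
contact_force: [-2.3, -0.0, 17.1]
gripper_width: 0.0109
```

>>> {"api": "servo_tool", "payload": {
  "series": [
    {"xyz": [0, 0, 0], "twist": 0.04, "gripper": 0.0},
    {"xyz": [0, 0, 0.0002], "twist": 0.04, "gripper": 0.0},
    {"xyz": [0, 0, 0.0002], "twist": 0.04, "gripper": 0.0}
  ]
}}

```text
time: 11.82
position: [0.482, -0.2021, 0.1332]
tcp_rot: [2.595, 1.768, 0.002]
contact_force: [-2.6, 0.1, 15.6]
gripper_width: 0.0113
```

>>> {"api": "servo_tool", "payload": {
  "series": [
    {"xyz": [0, 0, 0.0007], "twist": 0.04, "gripper": 0.0},
    {"xyz": [0, 0, 0.0004], "twist": 0.04, "gripper": 0.0},
    {"xyz": [0, 0, 0.0004], "twist": 0.04, "gripper": 0.0}
  ]
}}

```text
time: 12.07
position: [0.4821, -0.2021, 0.1318]
tcp_rot: [2.696, 1.609, 0.002]
contact_force: [-3.1, 2.0, 17.6]
gripper_width: 0.0106
```

>>> {"api": "servo_tool", "payload": {
  "series": [
    {"xyz": [0, 0, 0.0005], "twist": 0.04, "gripper": 0.0},
    {"xyz": [0, 0, 0.0004], "twist": 0.04, "gripper": 0.0},
    {"xyz": [0, 0, 0.0004], "twist": 0.04, "gripper": 0.0}
  ]
}}

```text
time: 12.32
position: [0.4821, -0.2021, 0.1307]
tcp_rot: [2.788, 1.445, 0.002]
contact_force: [-3.7, 0.5, 19.6]
gripper_width: 0.011
```

>>> {"api": "servo_tool", "payload": {
  "series": [
    {"xyz": [0, 0, 0], "twist": 0.04, "gripper": 0.0},
    {"xyz": [0, 0, 0.0002], "twist": 0.04, "gripper": 0.0},
    {"xyz": [0, 0, 0.0003], "twist": 0.04, "gripper": 0.0}
  ]
}}

```text
time: 12.57
position: [0.4821, -0.2021, 0.1302]
tcp_rot: [2.87, 1.275, 0.002]
contact_force: [-3.4, 1.3, 19.1]
gripper_width: 0.011
```

>>> {"api": "servo_tool", "payload": {
  "series": [
    {"xyz": [0, 0, 0.0003], "twist": 0.04, "gripper": 0.0},
    {"xyz": [0, 0, 0.0003], "twist": 0.04, "gripper": 0.0},
    {"xyz": [0, 0, 0.0003], "twist": 0.04, "gripper": 0.0}
  ]
}}

```text
time: 12.82
position: [0.4821, -0.2021, 0.1294]
tcp_rot: [2.941, 1.101, 0.003]
contact_force: [-2.9, 0.4, 20.1]
gripper_width: 0.0112
```

>>> {"api": "servo_tool", "payload": {
  "series": [
    {"xyz": [0, 0, -0.0006], "twist": 0.04, "gripper": 0.0},
    {"xyz": [0, 0, 0.0001], "twist": 0.04, "gripper": 0.0},
    {"xyz": [0, 0, 0.0002], "twist": 0.04, "gripper": 0.0}
  ]
}}

```text
time: 13.07
position: [0.4819, -0.202, 0.1293]
tcp_rot: [3.002, 0.923, 0.002]
contact_force: [-2.7, 0.9, 16.9]
gripper_width: 0.0109
```

>>> {"api": "servo_tool", "payload": {
  "series": [
    {"xyz": [0, 0, 0.0002], "twist": 0.04, "gripper": 0.0},
    {"xyz": [0, 0, 0.0002], "twist": 0.04, "gripper": 0.0},
    {"xyz": [0, 0, 0.0002], "twist": 0.04, "gripper": 0.0}
  ]
}}

```text
time: 13.32
position: [0.4819, -0.2019, 0.1288]
tcp_rot: [3.052, 0.741, 0.002]
contact_force: [-2.7, 0.6, 17.5]
gripper_width: 0.011
```

>>> {"api": "servo_tool", "payload": {
  "series": [
    {"xyz": [0, 0, 0.0003], "twist": 0.04, "gripper": 0.0},
    {"xyz": [0, 0, 0.0003], "twist": 0.04, "gripper": 0.0},
    {"xyz": [0, 0, 0.0002], "twist": 0.04, "gripper": 0.0}
  ]
}}

```text
time: 13.57
position: [0.482, -0.2019, 0.1281]
tcp_rot: [3.091, 0.557, 0.003]
contact_force: [-3.1, 1.6, 20.1]
gripper_width: 0.011
```

>>> {"api": "servo_tool", "payload": {
  "series": [
    {"xyz": [0, 0, 0.0002], "twist": 0.04, "gripper": 0.0},
    {"xyz": [0, 0, 0.0002], "twist": 0.04, "gripper": 0.0},
    {"xyz": [0, 0, 0.0002], "twist": 0.04, "gripper": 0.0}
  ]
}}

```text
time: 13.82
position: [0.482, -0.2019, 0.1276]
tcp_rot: [3.119, 0.37, 0.003]
contact_force: [-3.8, 1.5, 20.4]
gripper_width: 0.0111
```

```bash
python3 - <<'E'
from h import *
st=status.sense();print(st["contact_force"],st["ft_torque"]);plan([.4825,-.201,.12],-13.8)
s=wsnap();save(s,"w6.png")
E
```

```text
[-3.7881279   1.45565897 20.40856186] [0.32030921 0.69715217 0.24745187]
shift [ 0.0007 -0.0008  0.0076] toolx yaw 13.5 twist 27.34 deg 0.477 rad; q6 0.805 tilt [ 1.8e-03 -3.0e-04 -1.0e+00]
```

View pics/w6.png

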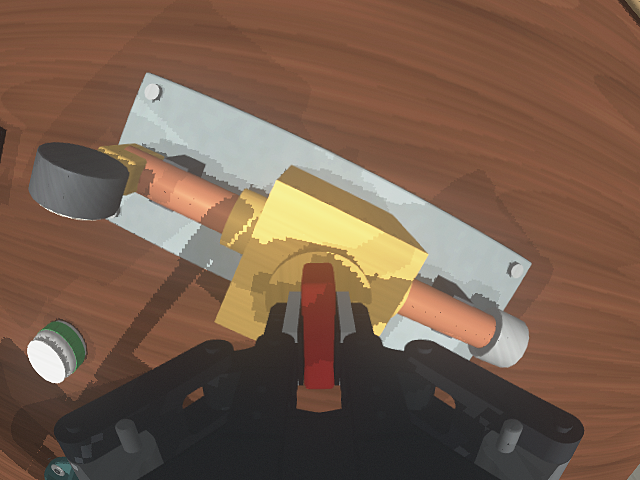

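The bar sits squarely in the pads over the body, with base bolts at (153,92) and (516,269). I get the pipe direction from those bolts.

```bash
python3 - <<'E'
from h import *
s=wsnap()
for z in(.01,.015):
    a,b=watz(s,153,91,z),watz(s,516,268,z);d=a-b;print(np.linalg.norm(d),np.degrees(np.arctan2(d[1],d[0])))
    a,b=watz(s,147,74,z),watz(s,531,264,z);d=a-b;print(np.linalg.norm(d),np.degrees(np.arctan2(d[1],d[0])))
a,b=watz(s,290,166,.105),watz(s,428,254,.105);print(np.degrees(np.arctan2(*(a-b)[1::-1])),np.linalg.norm(a-b))
E
```

```text
0.3152464839181973 77.61800553126528
0.33769490443311145 77.47979632671756
0.30917406314380047 77.61800553126528
0.33119007199977113 77.47979632671756
71.27823744979844 0.07687904536298716
```

>>> {"api": "servo_tool", "payload": {
  "series": [
    {"xyz": [0, 0, -0.0005], "twist": 0.04, "gripper": 0.0},
    {"xyz": [0, 0, 0.0001], "twist": 0.04, "gripper": 0.0},
    {"xyz": [0, 0, 0.0002], "twist": 0.04, "gripper": 0.0}
  ]
}}

```text
time: 14.17
position: [0.4818, -0.2018, 0.1275]
tcp_rot: [3.136, 0.183, 0.002]
contact_force: [-2.7, 1.3, 16.6]
gripper_width: 0.0109
```

>>> {"api": "servo_tool", "payload": {
  "series": [
    {"xyz": [0, 0, 0.0003], "twist": 0.04, "gripper": 0.0},
    {"xyz": [0, 0, 0.0002], "twist": 0.04, "gripper": 0.0},
    {"xyz": [0, 0, 0.0002], "twist": 0.04, "gripper": 0.0}
  ]
}}

```text
time: 14.42
position: [0.4819, -0.2018, 0.127]
tcp_rot: [3.141, -0.006, 0.003]
contact_force: [-3.1, 2.0, 19.7]
gripper_width: 0.0111
```

>>> {"api": "servo_tool", "payload": {
  "series": [
    {"xyz": [0, 0, 0.0002], "twist": 0.04, "gripper": 0.0},
    {"xyz": [0, 0, 0.0002], "twist": 0.04, "gripper": 0.0},
    {"xyz": [0, 0, 0.0001], "twist": 0.04, "gripper": 0.0}
  ]
}}

```text
time: 14.67
position: [0.482, -0.2018, 0.1266]
tcp_rot: [3.135, -0.194, 0.003]
contact_force: [-3.8, 2.5, 19.4]
gripper_width: 0.0109
```

>>> {"api": "servo_tool", "payload": {
  "series": [
    {"xyz": [0, 0, 0.0001], "twist": 0.04, "gripper": 0.0},
    {"xyz": [0, 0, 0.0001], "twist": 0.04, "gripper": 0.0},
    {"xyz": [0, 0, 0.0001], "twist": 0.025, "gripper": 0.0}
  ]
}}

```text
time: 14.92
position: [0.482, -0.2018, 0.1262]
tcp_rot: [-3.121, 0.358, -0.003]
contact_force: [-3.1, 2.0, 19.2]
gripper_width: 0.0113
```

The handle is square now. I add a short to-and-fro under the same press for margin, watching whether it still sinks.

>>> {"api": "servo_tool", "payload": {
  "series": [
    {"xyz": [0, 0, 0], "twist": -0.04, "gripper": 0.0},
    {"xyz": [0, 0, 0.0001], "twist": -0.04, "gripper": 0.0},
    {"xyz": [0, 0, 0.0001], "twist": -0.04, "gripper": 0.0},
    {"xyz": [0, 0, 0.0001], "twist": -0.04, "gripper": 0.0}
  ]
}}

```text
time: 15.25
position: [0.4821, -0.2019, 0.126]
tcp_rot: [3.14, -0.104, 0.003]
contact_force: [-2.8, 1.8, 18.8]
gripper_width: 0.011
```

>>> {"api": "servo_tool", "payload": {
  "series": [
    {"xyz": [0, 0, 0.0001], "twist": -0.04, "gripper": 0.0},
    {"xyz": [0, 0, 0.0001], "twist": -0.04, "gripper": 0.0},
    {"xyz": [0, 0, 0.0001], "twist": 0.04, "gripper": 0.0},
    {"xyz": [0, 0, 0.0001], "twist": 0.04, "gripper": 0.0}
  ]
}}

```text
time: 15.58
position: [0.4821, -0.2019, 0.1256]
tcp_rot: [3.139, -0.108, 0.003]
contact_force: [-2.2, 1.0, 19.5]
gripper_width: 0.0113
```

>>> {"api": "servo_tool", "payload": {
  "series": [
    {"xyz": [0, 0, 0.0001], "twist": 0.04, "gripper": 0.0},
    {"xyz": [0, 0, 0.0001], "twist": 0.04, "gripper": 0.0},
    {"xyz": [0, 0, 0.0001], "twist": 0.04, "gripper": 0.0},
    {"xyz": [0, 0, 0.0001], "twist": 0.04, "gripper": 0.0}
  ]
}}

```text
time: 15.92
position: [0.4822, -0.2018, 0.1252]
tcp_rot: [-3.121, 0.358, -0.003]
contact_force: [-1.9, 1.7, 19.4]
gripper_width: 0.0112
```

>>> {"api": "servo_tool", "payload": {
  "series": [
    {"xyz": [0, 0, 0], "twist": -0.04, "gripper": 0.0},
    {"xyz": [0, 0, 0.0001], "twist": -0.04, "gripper": 0.0},
    {"xyz": [0, 0, 0.0001], "twist": -0.04, "gripper": 0.0},
    {"xyz": [0, 0, 0.0001], "twist": 0.04, "gripper": 0.0},
    {"xyz": [0, 0, 0.0001], "twist": 0.04, "gripper": 0.0},
    {"xyz": [0, 0, 0.0001], "twist": 0.04, "gripper": 0.0},
    {"xyz": [0, 0, 0], "twist": 0, "gripper": 0.0}
  ]
}}

```text
time: 16.5
position: [0.4823, -0.2018, 0.1248]
tcp_rot: [3.121, -0.359, 0.004]
contact_force: [-3.2, 1.8, 19.4]
gripper_width: 0.0108
```

```bash
python3 - <<'E'
from h import *
st=status.sense();print(st["contact_force"],st["ft_torque"],st["time"]);plan([.4825,-.201,.12],-12.9)
E
```

```text
[-3.23990592  1.82896428 19.41405378] [0.36379928 0.50731448 0.23623456] 16.5
shift [ 0.     -0.0009  0.0048] toolx yaw -13.1 twist -0.22 deg -0.004 rad; q6 1.27 tilt [ 2.4e-03 -3.0e-04 -1.0e+00]
```

>>> {"api": "servo_tool", "payload": {
  "series": [
    {"xyz": [0, 0, -0.001], "twist": 0, "gripper": 0.0},
    {"xyz": [0, 0, -0.001], "twist": 0, "gripper": 0.0},
    {"xyz": [0, 0, 0], "twist": 0, "gripper": 0.0}
  ]
}}

```text
time: 16.75
position: [0.4819, -0.2017, 0.1259]
tcp_rot: [-3.121, 0.356, -0.003]
contact_force: [-0.5, 1.0, 10.1]
gripper_width: 0.0113
```

>>> {"api": "servo_tool", "payload": {
  "series": [
    {"xyz": [0, 0, -0.001], "twist": 0, "gripper": 0.0},
    {"xyz": [0, 0, -0.0006], "twist": 0, "gripper": 0.0},
    {"xyz": [0, 0, 0], "twist": 0, "gripper": 0.0},
    {"xyz": [0, 0, 0], "twist": 0, "gripper": 0.0}
  ]
}}

```text
time: 17.08
position: [0.4816, -0.2016, 0.1265]
tcp_rot: [-3.121, 0.356, -0.001]
contact_force: [1.0, 0.5, 4.4]
gripper_width: 0.0111
```

>>> {"api": "servo_tool", "payload": {
  "series": [
    {"xyz": [0, 0, 0], "twist": 0, "gripper": 0.02},
    {"xyz": [0, 0, 0], "twist": 0, "gripper": 0.03},
    {"xyz": [0, 0, 0], "twist": 0, "gripper": 0.045},
    {"xyz": [0, 0, 0], "twist": 0, "gripper": 0.045},
    {"xyz": [0, 0, 0], "twist": 0, "gripper": 0.045},
    {"xyz": [0, 0, 0], "twist": 0, "gripper": 0.045}
  ]
}}

```text
time: 17.58
position: [0.481, -0.202, 0.1262]
tcp_rot: [-3.121, 0.356, 0.001]
contact_force: [-0.2, 0.2, -0.2]
gripper_width: 0.045
```

>>> {"api": "servo_tool", "payload": {
  "series": [
    {"xyz": [0, 0, -0.01], "twist": 0, "gripper": 0.045},
    {"xyz": [0, 0, -0.02], "twist": 0, "gripper": 0.045},
    {"xyz": [0, 0, -0.03], "twist": 0, "gripper": 0.045},
    {"xyz": [0, 0, -0.03], "twist": 0, "gripper": 0.045},
    {"xyz": [0, 0, -0.02], "twist": 0, "gripper": 0.045},
    {"xyz": [-0.03, 0, 0], "twist": 0, "gripper": 0.045},
    {"xyz": [-0.03, 0, 0], "twist": 0, "gripper": 0.045},
    {"xyz": [0, 0, 0], "twist": 0, "gripper": 0.045}
  ]
}}

```text
time: 18.25
position: [0.4175, -0.1861, 0.2367]
tcp_rot: [-3.12, 0.356, 0.007]
contact_force: [-1.5, 0.9, 0.5]
gripper_width: 0.0451
```

```bash
python3 - <<'E'
from h import *
st=status.sense();print(st["position"],st["contact_force"],st["time"])
s=wsnap();save(s,"w7.png");np.save("w7.npy",s["W"])
ims=[]
for c,x,y,w in(("scene",140,170,140),("side",280,270,140)):
    q=optics.snapshot(c);ims.append(cv2.resize(q["color"][y:y+135,x:x+w],(400,386),interpolation=cv2.INTER_CUBIC));save(q,c+"_end.png")
a=np.hstack(ims);w=cv2.resize(s["color"][0:320,:],(400,200),interpolation=cv2.INTER_AREA)
q=cv2.imread("pics/scene_end.png")[...,::-1];q=cv2.resize(q[160:340,300:660],(400,200))
save({"color":np.vstack([a,np.hstack([w,q])])},"end.png")
E
```

```text
[ 0.41746579 -0.18613569  0.2367495 ] [-1.46354192  0.8557548   0.45523183] 18.25
```

View pics/end.png

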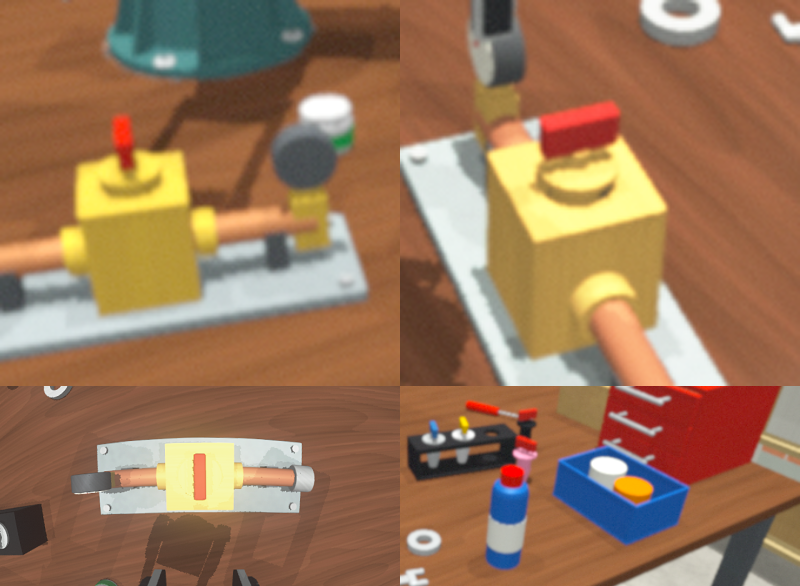

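Final views: the plug is upright in the body with its collar close above the top face (scene crop 130,173, side crop 580,175). The handle is square across the pipes (wrist crop 200,477), the can is standing, and blue and yellow are still in the stand. One quick numeric check before handing in.

```bash
python3 - <<'E'
from h import *
S=[optics.snapshot(c) for c in("scene","side")];k=.35
rs=[ray(S[0],140+122*k,170+119*k),ray(S[1],280+180*k,270+111*k)]
A=np.c_[rs[0][1],-rs[1][1]];t=np.linalg.lstsq(A,rs[1][0]-rs[0][0],rcond=None)[0]
p=[r[0]+r[1]*x for r,x in zip(rs,t)];print("handle top",p)
s=wsnap();h=cv2.cvtColor(s["color"],cv2.COLOR_RGB2HSV);m=(((h[...,0]<8)|(h[...,0]>172))&(h[...,1]>130)&(h[...,2]>150)).astype(np.uint8);m[:, :300]=0;m[:,345:]=0;m[:85]=0;m[200:]=0
for z in(.135,.145):
    c=max(cv2.findContours(m,0,1)[0],key=cv2.contourArea)[:,0,:]
    w=np.array([watz(s,*q,z)[:2] for q in c])*1000;print(z,cv2.minAreaRect(w.astype(np.float32)))
b=[watz(s,u,v,.01) for u,v in((160*1.02,72),(475,72))]
E
```

```text
handle top [array([ 0.47876254, -0.19973182,  0.15885453]), array([ 0.47930039, -0.20187526,  0.15705983])]
0.135 ((463.94537353515625, -196.94888305664062), (11.240742683410645, 10.018392562866211), 76.98889923095703)
0.145 ((465.20880126953125, -197.27476501464844), (10.779831886291504, 9.60761833190918), 76.98902130126953)
```

```bash
python3 - <<'E'
from h import *
from scipy.optimize import minimize
S=[optics.snapshot(c) for c in("scene","side")]
M=[]
for s,(x0,y0,x1,y1) in zip(S,((165,195,200,235),(320,290,365,340))):
    h=cv2.cvtColor(s["color"],cv2.COLOR_RGB2HSV);m=(((h[...,0]<7)|(h[...,0]>173))&(h[...,1]>140)).astype(np.uint8);r=np.zeros_like(m);r[y0:y1,x0:x1]=m[y0:y1,x0:x1];M.append(r)
    print(r.sum(),cv2.boundingRect(r))
def cost(p,c=None):
    a=np.radians(p[3]);Q=np.array([[np.cos(a),-np.sin(a)],[np.sin(a),np.cos(a)]]);t=0
    for i,(s,m) in enumerate(zip(S,M)):
        if c is not None and i!=c: continue
        P=[proj(s,[*(Q@[u*.023,v*.006]+np.array(p[:2])/1000),p[2]/1000+w*.012]) for u in(1,-1) for v in(1,-1) for w in(1,-1)]
        h=cv2.convexHull((np.array(P)+.5).astype(np.float32)*8).astype(int);x=cv2.fillConvexPoly(np.zeros((3840,5120),np.uint8),h,1)[1200:2800,1200:3000]
        y=cv2.resize(m,None,fx=8,fy=8,interpolation=cv2.INTER_LINEAR)[1200:2800,1200:3000];t+=(x!=y).sum()/64
    return t
r=minimize(cost,[481,-201,143,-13],method="Nelder-Mead",options=dict(initial_simplex=np.array([[481,-201,143,-13],[486,-201,143,-13],[481,-196,143,-13],[481,-201,150,-13],[481,-201,143,-5]]),maxiter=120));print(r.x,r.fun)
for z in(139,141,143,145,147):print(z,[round(min(cost([481+dx,-201+dy,z,-13]) for dx in(-2,0,2) for dy in (-2,0,2)),1)])
E
```

```text
100 (179, 210, 8, 18)
394 (329, 305, 28, 20)
[ 479.88521516 -201.75845529  145.60614568   -7.6568748 ] 119.296875
139 [np.float64(216.4)]
141 [np.float64(167.4)]
143 [np.float64(141.4)]
145 [np.float64(129.3)]
147 [np.float64(136.5)]
```

```bash
cat > fit.py <<'E'
from h import *
from scipy.optimize import minimize
def fit(S,boxes,x0,hue=lambda H:(H<7)|(H>173)):
    M=[]
    for s,(a,b,c,d) in zip(S,boxes):
        h=cv2.cvtColor(s["color"],cv2.COLOR_RGB2HSV);m=(hue(h[...,0])&(h[...,1]>110)&(h[...,2]>50)).astype(np.uint8);r=np.zeros_like(m);r[b:d,a:c]=m[b:d,a:c];M.append(cv2.resize(r,None,fx=8,fy=8,interpolation=cv2.INTER_LINEAR));print(r.sum(),cv2.boundingRect(r))
    def cost(p):
        a=np.radians(p[3]);Q=np.array([[np.cos(a),-np.sin(a)],[np.sin(a),np.cos(a)]]);t=0
        for s,y in zip(S,M):
            P=[proj(s,[*(Q@[u*.023,v*.006]+np.array(p[:2])/1000),p[2]/1000+w*.012]) for u in(1,-1) for v in(1,-1) for w in(1,-1)]
            x=cv2.fillConvexPoly(np.zeros_like(y),cv2.convexHull((np.array(P)+.5).astype(np.float32)*8).astype(int),1);t+=(x!=y).sum()/64
        return t
    X=np.array([x0]+[np.array(x0)+d for d in([5,0,0,0],[0,5,0,0],[0,0,6,0],[0,0,0,8])],float)
    r=minimize(cost,x0,method="Nelder-Mead",options=dict(initial_simplex=X,maxiter=90));print(np.round(r.x,1),round(r.fun,1))
E
python3 - <<'E'
from fit import *
S=[optics.snapshot(c) for c in("scene","side")]
O=[dict(s,color=cv2.imread(f"pics/{c}.png")[...,::-1].copy()) for s,c in zip(S,("scene","side"))]
print("red now");fit(S,((165,195,200,235),(320,290,365,340)),[481,-201,143,-13])
print("red start (109)");fit(O,((370,183,384,205),(216,195,242,211)),[514,301,109,-27])
blue=lambda H:(H>98)&(H<120)
print("blue start (109)");fit(O,((320,188,337,210),(330-100,224,262,242)),[487,161,109,-23],blue)
E
```

```text
red now
96 (179, 210, 8, 18)
400 (329, 305, 28, 20)
[ 479.4 -201.5  144.9   -9.8] 116.8
red start (109)
103 (370, 183, 14, 15)
230 (218, 197, 22, 12)
[510.7 301.6 112.9 -26.8] 78.2
blue start (109)
63 (326, 192, 6, 15)
224 (235, 226, 22, 13)
[484.4 163.1 112.2 -26.6] 100.1
```

The same fit reads 3.5 mm high on the plugs still in the stand (109 mm known). That puts the handle at about 141 mm and the collar about 9 mm above the face, which agrees with the TCP and means at least 11 mm past the bite. Last, the handle angle against the base in the wrist picture.

```bash
python3 - <<'E'
from h import *
s=wsnap();h=cv2.cvtColor(s["color"],cv2.COLOR_RGB2HSV)
m=(((h[...,0]<9)|(h[...,0]>172))&(h[...,1]>110)).astype(np.uint8);r=np.zeros_like(m);r[95:200,300:345]=m[95:200,300:345]
c=max(cv2.findContours(r,0,1)[0],key=cv2.contourArea)[:,0,:]
w=np.array([watz(s,*q,.153)[:2] for q in c])*1000;print("bar",cv2.boundingRect(r),cv2.minAreaRect(w.astype(np.float32)))
for a,b in(((163,103),(478,104)),((171,194),(473,192))):
    d=watz(s,*a,.01)-watz(s,*b,.01);print("bolts",np.linalg.norm(d),np.degrees(np.arctan2(d[1],d[0])))
E
```

```text
bar (308, 119, 19, 74) ((483.38714599609375, -200.92189025878906), (10.758563995361328, 44.50309371948242), 77.18598175048828)
bolts 0.32475012564222644 76.92442520791624
bolts 0.31888775203326947 77.48307602654182
```

The bar's long side runs at 77.2−90 = −12.8° and the pipes at 77.2°, so it is square. Handing in.

```bash
python3 -c "
from workcell import order;print(order.sign_off())"
```

```text
the job is handed in; nothing more can be done
None
```

The red-handled brass plug is now wedged in the valve body with its handle square across the pipes. I released it and handed the job in at about 18–19 s.

I lifted the plug out of the stand and lowered it into the bore with its handle in line with the pipes. I then pressed and turned it about 90°, with a short to-and-fro at the end. The wrist force read mostly 16–20 N, with a highest reading of 20.4 N. Adding about 2.3 N for the plug's weight makes the press on the seat about 18–23 N, always under 25 N. I then eased off the press, opened the fingers and backed away.

**Last checks:**
- **Handle angle:** the wrist picture shows the bar within about 1° of square to the pipes. It stands upright and is centred within about 1 mm.
- **Depth:** the collar is about 9 mm above the top face. That is at least 11 mm past any possible bite height, so it should count as tight.
- **Other things:** in the last scene view the blue and yellow plugs are still in the stand and the can is standing.

**Disagreements and limits:**
- A two-camera outline fit first put the plug about 4 mm higher. The same fit read 3–4 mm too high on plugs of known height, and correcting for that matches the arm's reading.
- That fit also gave the handle angle as −8 to −10°, against −13° from the wrist camera. I trusted the wrist camera.
- The jaw and cushion positions could not be read directly.

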